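# Swing in the strip-guide arm and lock it with its ball-lock pin

## Robot

A 6-joint arm with a two-finger parallel gripper is mounted at the origin on the work surface. World frame = base frame: x ahead of the robot, y to its left, z up, the work surface at z = 0. Lengths are in m, angles in rad, forces in N, time in s.
With the tool pointing down it reaches from about 0.375 to 0.925 m from the base axis. Payload 5.7 kg.
Tool frame: the origin (TCP) lies midway between the tips of the shut fingers; the grasp point (between the pads) lies 19 mm behind it; z points along the fingers, y is the line along which they close (so a half turn about z gives the same grasp; the last joint's range is limited). The gripper opens to 85 mm and grips with 20 to 120 N. Pads are 22 mm wide; open, the fingers measure 114 mm over their backs; the gripper's body (76 mm by 85 mm) begins 54 mm behind the grasp point. The pads swing forward as they close: fully open they stand 13 mm farther back than shut.
Start: joints at [1.096, 0.359, 1.51, -0, 1.272, -0.115], TCP at [0.211, 0.562, 0.231] pointing down, gripper open.
Joint ranges: [-2.97, 2.97], [-1.01, 2.36], [0.21, 2.38], [-0.96, 4.11], [0.2, 2.71], [-2.98, 2.98]. Speed limits (rad/s): [2.39, 2.39, 3.14, 3.14, 3.14, 3.14].

## Interface

Orientations are given as [roll, pitch, yaw] about the fixed x, y, z axes, in that order (R = Rz(yaw) Ry(pitch) Rx(roll)).
In Python, from workcell import telemetry, imaging, job_done gives the robot as it stands. The module is installed in compiled form; this text tells all that it offers.
- The arm moves only by the tool servo_tool, never from a script. Its argument "series" is a list of rows, each an object with "gripper": the gripper command: -1 is fully open, 1 is shut, values between are in proportion; "travel": the shift along the tool's x, y, z in cm, a list of three; "roll": the turn about the tool's z in degrees. A call has 1 to 10 rows; each row is the pose to reach, as a shift and turn from the pose commanded when the call began, along the tool's axes at that moment; what a row does not reach only later rows make up. A row lasts 1/12 s, in which the tool goes at most 41.7 mm and 7.16 degrees, less where a joint would pass 70% of its speed; a pose out of reach is approached as far as the arm can. A call with a gripper value outside its range is refused whole. The fingers move at their own pace and stop on an object; "force" is the grip in N (left out, the last holds). Time passes only in rows, so rows that repeat a pose let the fingers close. It gives the time, the measured TCP pose, the force, the opening and the grip force at its end, in the units of the state.
- telemetry.read_state(): the state, without advancing time (a new reading comes with each control period).
- imaging.get_image(name): name is "scene" or "top"; returns the picture (384x512x3 uint8, red, green, blue); there is no depth.
- imaging.camera_info(name): a dict with "K" (3x3 intrinsics, pixels), "R" (3x3) and "t" (3): a world point X has camera coordinates R X + t. Camera axes: x right, y down, z forward; pixel columns grow to the right and rows downward; lengths in m; the calibration is good to about 2 mm. A picture is of the moment at which its call begins. camera_info takes no time and is no camera call.
- job_done(): hands the job in; it is judged then, once.
Trained networks look in the newest picture that a camera, given by its name, has taken for a name from the list of things; names that differ only in an ending like _2 or _b are one class to them, and where a whole thing is asked for, a point or a joint stands for the part that bears it (a point fixed in the world has none). Each returns a list of dicts, best first, with "confidence" (0 to 1); they miss things now and then, are a little off and sometimes report something else, mostly with a low value. They report only what shows in the picture. A call takes as long as a camera call.
- imaging.boxes_of(target, camera): "bbox" ([left, top, width, height] in pixels, round what is visible of it).
- imaging.cut_out(target, camera): "pixels" (384x512 bool, what is visible of it) and "bbox" ([left, top, width, height] in pixels, round what is visible of it).
The state is a dict: "time_s": time; "qpos": joint angles; "qvel": joint speeds; "tau": joint torques, N m; "tool_pos": TCP position; "orientation": TCP orientation; "wrist_force": force on the tool from outside, world axes, zero at the start; "torque": the same for the moment, N m; "opening": finger opening in m; "grip_force": force on a finger pad.
Only numpy, scipy, OpenCV 4.12 (cv2) and the standard library are available. Lean on these libraries where they do the work, as an engineer would, in place of code of your own. Each camera call takes 0.05 s, during which the arm holds its last target. There are 200 camera calls.

## Task

Swing the white strip-guide arm in by its black knob, all the way to its stop, so that the hole in its steel end stands over the hole in the bracket. Then take the long ball-lock pin with the red button from the rack, stand its nose upright in the arm's hole, press its button right in and hold it in while you push the pin down through both holes until its head sits on the arm, and let go so that the button springs out and the balls lock. A light thumb is enough: press with less than 15 N, do not ram or force the pin, and leave the blue-button pin and the other things where they are.

Things in the scene. Friction and masses are not known exactly. Their poses are not given: they have to be found in the camera images.
- guide_arm (a joint): swing of the strip-guide arm about its upright pivot, rad: 0 = against the stop screw, holes in line (the stop is hard); grows as the arm swings out (clockwise from above), to 1.0. Stiff pivot: stays where it is left, needs 2 to 3 N at the knob to move.
- feeder: the fixed strip-feed unit: steel bed plate 170 x 300 mm, 15 mm thick; origin on the table. In its frame (z up) the arm's pivot axis is at (0, -120 mm), the bracket hole at (0, +75 mm); arm against its stop points along +y; swung out it leans to +x. The stop block (16 x 22 mm, top at z 72 mm) is at (-44, +25) mm.
- knob_grip (a point): black round knob on the arm, 24 mm diameter, grip point 98.5 mm above the table and 120 mm from the pivot axis; its top is 114.5 mm, the arm under it 72.5 mm above the table. Two guide rollers stand on the arm 70 mm nearer the pivot, lower than the knob.
- guide_hole (a point): centre of the upper mouth of the hole in the arm's steel end (44 x 50 mm, 16 mm thick, its top 76.5 mm above the table); hole 17 mm, 195 mm from the pivot axis, 75 mm beyond the knob. z up.
- bracket_hole (a point): centre of the upper mouth of the 17 mm hole in the fixed aluminium bracket's tab, 14 mm thick, its top 60 mm above the table; 0.5 mm under the arm. Free space below it, for the pin's end.
- pin_head (a point): middle of the head of the long ball-lock pin (0.14 kg): knurled aluminium head 28 mm diameter, 26 mm high (this point half-way), red button on its top. Site z points up along the pin. In the rack this point is 69.5 mm above the table, the head's underside 10.5 mm above the rack; seated in the fixture it is 13 mm above the arm's top.
- pin: the same pin; origin at its nose's end, 59.5 mm below pin_head. Steel shank 16 mm, 46.5 mm long; nose end 13.6 mm, widening to 16 over 4 mm. Four balls stand out to a 21.6 mm circle, 9 to 13.5 mm above the nose's end, and do not give when pushed: with the button out the nose enters the arm's hole only 9 mm, until the balls rest on the arm; so left, the pin stands there by itself.
- pin_button (a joint): travel of the red button into the head, m: 0 = out, balls out; 0.005 = fully in, balls within the shank. Spring 1.8 N at first, 3.9 N fully in; with the pin standing on its balls it takes about 6 N to draw them in. In the bore the button can come out only a little; below the bracket it springs out fully and the balls lock.
- button_top (a point): centre of the red button's top face, 13 mm diameter; 20 mm above pin_head when out, 15 mm when fully in (then still 2 mm proud of the head).
- rack: fixed grey block 135 x 56 x 46 mm, origin under its centre; two 23 mm blind holes 36 mm deep, 37.5 mm either side of its centre along its own x axis. Which pin stands in which hole varies.
- short_head (a point): middle of the head of the other pin, short, with a blue button: black head 27 mm diameter, 22 mm high. Leave it.
- tape_core: black plastic ring 72 mm diameter, 30 mm high, lying on the table; origin under its centre. Leave it.
- spanner: spanner 160 mm long lying on the table. Leave it.
- parts_tray: blue steel tray 110 x 80 x 30 mm on the table; origin under its centre. Leave it.

How it is judged:
By the outcome, as a careful person would: the job done as asked, in the order asked, and still so for the second after the job is handed in, with the robot touching nothing.
It also fails if it takes over 67 s, if anything falls off the work surface, if the arm or the gripper's body presses on something with over 40 N, if the wrist force passes 120 N, or if a joint passes its speed limit or range.

## Working session

There is one attempt and no reset: what is moved stays moved. The work goes in short steps, Python scripts to look and compute and a tool call to move; the robot and the scene stay as the last step left them, time stands still between calls to the robot, and variables do not carry over. Pictures are saved under pics/ and viewed, at most 10 in all, crops included, and the job is handed in when it is done.

Besides the shell and the picture viewer there is one more tool, called after "Emit:" as a command line: name --argument value ..., lists and objects as JSON in quotes. servo_tool: Moves the arm, as the interface text tells. Its arguments: {"type":"object","properties":{"series":{"type":"array"},"force":{"type":"number"}},"required":["series"]}

```bash
mkdir -p pics
cat > h.py <<'E'
import numpy as np, cv2
from workcell import telemetry, imaging, job_done
def ray(cam,u,v,z):
    c=imaging.camera_info(cam);K,R,t=[np.array(c[k],float) for k in "KRt"]
    o=-R.T@t; d=R.T@np.linalg.inv(K)@np.array([u,v,1.]); return o+d*(z-o[2])/d[2]
def proj(cam,X):
    c=imaging.camera_info(cam);K,R,t=[np.array(c[k],float) for k in "KRt"]
    p=K@(R@np.array(X,float)+t); return p[:2]/p[2]
def snap(cam,name,crop=None,s=1):
    im=imaging.get_image(cam)[...,::-1]
    if crop: x,y,w,h=crop; im=im[y:y+h,x:x+w]
    cv2.imwrite('pics/'+name,cv2.resize(im,None,fx=s,fy=s,interpolation=cv2.INTER_CUBIC))
E
python3 - <<'E'
from h import *
for c in("scene","top"):
    snap(c,c+"0.png",s=1.5)
    i=imaging.camera_info(c);R=np.array(i["R"]);print(c,np.round(-R.T@np.array(i["t"]),3),np.round(R[2],2),i["K"][0][0])
    for n,z in(("knob_grip",.1),("feeder",.015),("guide_hole",.07),("pin_head",.07),("pin_button",.09),("short_head",.06),("rack",.046),("tape_core",.03),("parts_tray",.03),("spanner",.005)):
        for d in imaging.boxes_of(n,c)[:2]:
            l,t,w,h=d["bbox"];print(n,round(d["confidence"],2),[round(float(x)) for x in d["bbox"]],np.round(ray(c,l+w/2,t+h/2,z)[:2],3))
s=telemetry.read_state();print(s["time_s"],s["tool_pos"],s["orientation"],s["wrist_force"])
E
```

```text
scene [1.182 0.054 0.953] [-0.55  0.04 -0.83] 451.8768050055673
knob_grip 0.69 [125, 164, 100, 53] [ 0.61  -0.091]
knob_grip 0.31 [308, 184, 10, 13] [0.632 0.22 ]
feeder 0.77 [115, 156, 125, 74] [ 0.562 -0.099]
guide_hole 0.69 [116, 156, 124, 75] [ 0.6  -0.09]
guide_hole 0.55 [124, 165, 101, 48] [ 0.588 -0.1  ]
pin_head 0.52 [301, 154, 12, 18] [0.532 0.221]
short_head 0.52 [114, 154, 126, 76] [ 0.59  -0.092]
short_head 0.29 [375, 170, 45, 50] [0.633 0.424]
tape_core 0.92 [251, 239, 32, 34] [0.755 0.107]
parts_tray 0.8 [373, 167, 47, 50] [0.604 0.436]
parts_tray 0.38 [252, 241, 33, 32] [0.756 0.11 ]
spanner 0.77 [327, 228, 33, 64] [0.764 0.281]
top [0.387 0.11  1.268] [ 0.18 -0.02 -0.98] 433.9487821427954
knob_grip 0.59 [274, 172, 80, 48] [ 0.576 -0.093]
feeder 0.78 [259, 169, 108, 72] [ 0.562 -0.104]
feeder 0.57 [194, 189, 7, 9] [0.605 0.232]
guide_hole 0.62 [273, 173, 82, 46] [ 0.581 -0.099]
short_head 0.4 [191, 190, 12, 10] [0.593 0.229]
rack 0.83 [186, 184, 28, 50] [0.555 0.222]
rack 0.39 [258, 168, 109, 74] [ 0.559 -0.096]
tape_core 0.7 [230, 135, 18, 25] [0.736 0.107]
tape_core 0.24 [275, 172, 84, 45] [ 0.592 -0.114]
parts_tray 0.9 [108, 176, 36, 38] [0.604 0.436]
spanner 0.85 [171, 121, 20, 50] [0.754 0.283]
spanner 0.27 [274, 173, 79, 44] [ 0.594 -0.11 ]
1.1 [0.21123904 0.5615382  0.23126424] [-3.14147415e+00 -9.50438340e-06  2.78180064e+00] [ 0.45834545 -0.14081738 -0.33001422]
```

Run:
```python
from h import *
a=imaging.get_image("scene")[...,::-1][140:250,100:330]
b=imaging.get_image("top")[...,::-1][155:250,170:380]
f=lambda x:cv2.resize(x,(800,int(800*x.shape[0]/x.shape[1])),interpolation=cv2.INTER_CUBIC)
cv2.imwrite("pics/a.png",f(a));cv2.imwrite("pics/b.png",f(b))
```

```text
(no output)
```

View pics/a.png

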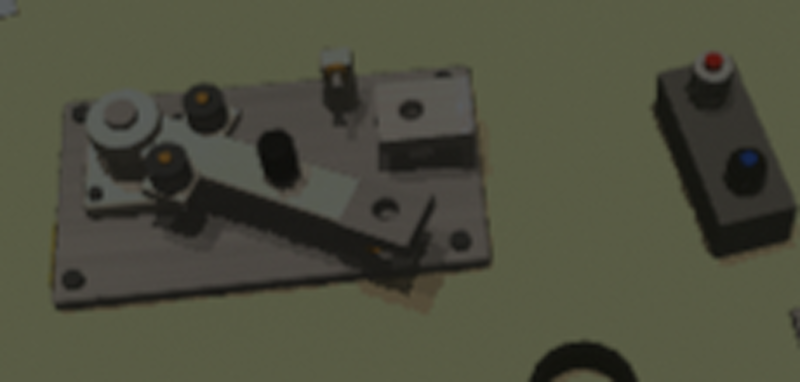

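View pics/b.png

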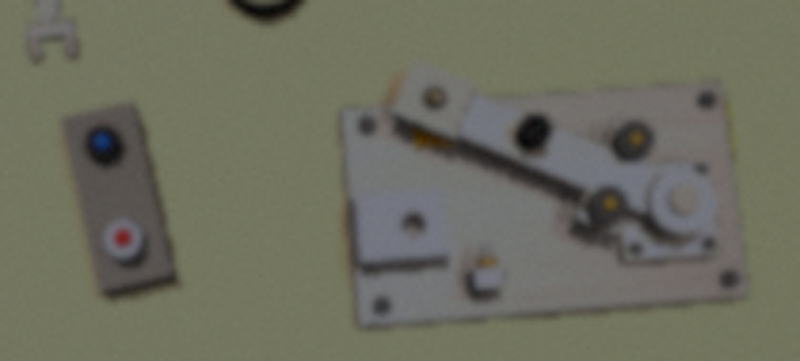

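The two crops show the arm swung out towards +x. In the top crop the knob is at (533,132), the arm hole at (434,97), the bracket hole at (413,223) and the pivot at (682,200). The red pin is at (123,238) and the blue one at (102,142).

Run:
```python
from h import *
T={"knob":(533,130,.1145),"ghole":(434,97,.0765),"bhole":(413,223,.060),"pivot":(682,200,.09),"red":(123,238,.0895),"blue":(102,142,.08),"c1":(367,124,.015),"c2":(706,99,.015),"c3":(729,278,.015),"c4":(381,305,.015)}
S={"knob":(277,140,.1145),"ghole":(386,208,.0765),"bhole":(411,109,.060),"pivot":(121,113,.09),"red":(713,61,.0895),"blue":(749,158,.08),"c1":(460,241,.015),"c2":(72,279,.015)}
P={}
for k,(u,v,z) in T.items():
    P[k]=ray("top",170+(u+.5)/3.81-.5,155+(v+.5)/3.81-.5,z)[:2]; q=None
    if k in S: u,v,z=S[k];q=ray("scene",100+(u+.5)/3.478-.5,140+(v+.5)/3.478-.5,z)[:2]; P[k+"s"]=q
    print(k,np.round(P[k],4),None if q is None else np.round(q,4))
for s in("","s"):
    d=P["bhole"+s]-P["pivot"+s];e=P["ghole"+s]-P["pivot"+s];f=P["knob"+s]-P["pivot"+s]
    print(*[(round(float(np.hypot(*w)),4),round(float(np.degrees(np.arctan2(w[1],w[0]))),2)) for w in(d,e,f)])
e=P["c1"]-P["c2"];f=P["c4"]-P["c3"];print(np.degrees(np.arctan2(e[1],e[0])),np.degrees(np.arctan2(f[1],f[0])),(P["c1"]+P["c2"]+P["c3"]+P["c4"])/4)
```

```text
knob [ 0.5934 -0.0801] [ 0.5932 -0.0808]
ghole [ 0.6267 -0.0146] [ 0.6257 -0.0138]
bhole [0.5358 0.0031] [0.5345 0.0031]
pivot [ 0.544  -0.1893] [ 0.547  -0.1902]
red [0.5265 0.2135] [0.5285 0.2138]
blue [0.5982 0.2291] [0.6041 0.2295]
c1 [0.619  0.0316] [0.6172 0.0325]
c2 [ 0.6325 -0.2324] [ 0.6302 -0.2332]
c3 [ 0.4932 -0.2402] None
c4 [0.4796 0.0258] None
(0.1925, 92.43) (0.1933, 64.67) (0.1199, 65.62)
(0.1937, 93.68) (0.1932, 65.95) (0.1188, 67.11)
92.92860010138934 92.94582409790881 [ 0.55608971 -0.10381223]
```

```bash
cat >> h.py <<'E'
def go(*pts):
    "world targets (x,y,z,tool-y angle deg) -> travel cm, roll deg, all from the present pose"
    s=telemetry.read_state();p=np.array(s["tool_pos"]);yaw=s["orientation"][2]
    ax=np.array([[np.cos(yaw),np.sin(yaw),0],[np.sin(yaw),-np.cos(yaw),0],[0,0,-1]])
    for q in pts:
        r=(np.degrees(yaw)-90-q[3]+180)%360-180
        print(np.round(ax@(np.array(q[:3])-p)*100,2),round(r,1))
E
python3 - <<'E'
from h import *
go((.594,-.081,.2,-24),(.594,-.081,.15,-24))
E
```

```text
[-58.45 -46.67   3.13] 93.4
[-58.45 -46.67   8.13] 93.4
```

Emit:
servo_tool --series '[{"gripper": -0.2, "travel": [-5.8, -4.7, 0], "roll": 7}, {"gripper": -0.2, "travel": [-11.6, -9.4, 0], "roll": 14}, {"gripper": -0.2, "travel": [-14.5, -11.7, 0], "roll": 21}, {"gripper": -0.2, "travel": [-17.5, -14, 0], "roll": 28}, {"gripper": -0.2, "travel": [-20.5, -16.4, 0], "roll": 35}, {"gripper": -0.2, "travel": [-23.4, -18.7, 0], "roll": 42}, {"gripper": -0.2, "travel": [-26.4, -21, 0], "roll": 49}, {"gripper": -0.2, "travel": [-29.3, -23.4, 0], "roll": 56}, {"gripper": -0.2, "travel": [-32.3, -25.8, 0], "roll": 63}, {"gripper": -0.2, "travel": [-35, -28, 0], "roll": 70}]'

```text
time_s: 2.03
tool_pos: [0.425, 0.2016, 0.2316]
orientation: [3.141, -0.0, 1.554]
wrist_force: [1.3, 0.3, -0.6]
opening: 0.0512
grip_force: 0.0
```

Run:
```python
from h import *
s=telemetry.read_state();print(s["tool_pos"],s["orientation"],s["opening"],s["time_s"])
go((.594,-.081,.2,-24),(.594,-.081,.15,-24))
```

```text
[0.42496086 0.20164568 0.23160597] [ 3.14090293e+00 -2.52318929e-04  1.55416338e+00] 0.051221100352460185 2.0333
[-27.98  17.37   3.16] 23.0
[-27.98  17.37   8.16] 23.0
```

Emit:
servo_tool --series '[{"gripper": -0.2, "travel": [-3.5, 2.2, 0], "roll": 5}, {"gripper": -0.2, "travel": [-7, 4.4, 0], "roll": 10}, {"gripper": -0.2, "travel": [-10.5, 6.5, 0], "roll": 15}, {"gripper": -0.2, "travel": [-14, 8.7, 0], "roll": 20}, {"gripper": -0.2, "travel": [-17.5, 10.9, 1], "roll": 23}, {"gripper": -0.2, "travel": [-21, 13, 2], "roll": 23}, {"gripper": -0.2, "travel": [-24.5, 15.2, 4], "roll": 23}, {"gripper": -0.2, "travel": [-28, 17.4, 6], "roll": 23}, {"gripper": -0.2, "travel": [-28, 17.4, 8], "roll": 23}, {"gripper": -0.2, "travel": [-28, 17.4, 8], "roll": 23}]'

```text
time_s: 2.87
tool_pos: [0.5944, -0.081, 0.147]
orientation: [-3.137, 0.002, 1.155]
wrist_force: [-0.7, 0.1, -0.5]
opening: 0.0511
grip_force: 0.0
```

Run:
```python
from h import *
print(telemetry.read_state()["wrist_force"])
snap("scene","k1.png",(100,120,180,135),4)
go((.5945,-.081,.083,-24))
```

```text
[-0.7075058   0.12792379 -0.54709037]
[-0.13  0.13  6.57] 0.3
```

View pics/k1.png

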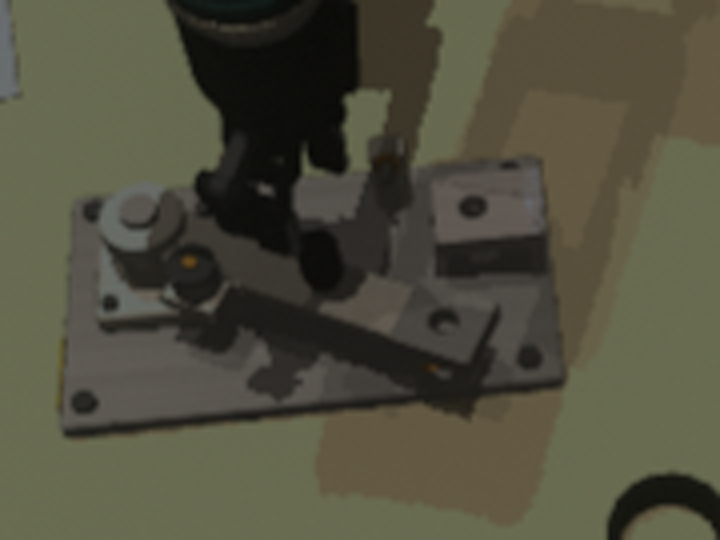

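The fingers hang above and behind the knob (knob at crop (320,262)), which fits a TCP 65 mm higher. Next I lower onto the knob and close.

Emit:
servo_tool --series '[{"gripper": -0.2, "travel": [0, 0, 2], "roll": 0}, {"gripper": -0.2, "travel": [0, 0, 4], "roll": 0}, {"gripper": -0.2, "travel": [0, 0, 5.2], "roll": 0}, {"gripper": -0.2, "travel": [0, 0, 6.2], "roll": 0}, {"gripper": -0.2, "travel": [0, 0, 6.2], "roll": 0}, {"gripper": 0.35, "travel": [0, 0, 6.2], "roll": 0}, {"gripper": 0.35, "travel": [0, 0, 6.2], "roll": 0}, {"gripper": 0.35, "travel": [0, 0, 6.2], "roll": 0}, {"gripper": 0.35, "travel": [0, 0, 6.2], "roll": 0}, {"gripper": 0.35, "travel": [0, 0, 6.2], "roll": 0}]' --force 20

```text
time_s: 3.75
tool_pos: [0.5957, -0.0785, 0.09]
orientation: [3.14, -0.0, 1.159]
wrist_force: [-0.2, 0.2, -0.0]
opening: 0.0279
grip_force: 0.0
```

Run:
```python
from h import *
P=np.array([.545,-.191]);a0=65.5
go(*[(*(P+.12*np.array([np.cos(np.radians(a)),np.sin(np.radians(a))])),.085,a-90) for a in (65.5,70,74,78,82,86,89,91,92,93,94)])
```

```text
[-0.34  0.05  0.5 ] 0.9
[-0.36 -0.9   0.5 ] -3.6
[-0.44 -1.73  0.5 ] -7.6
[-0.58 -2.55  0.5 ] -11.6
[-0.78 -3.37  0.5 ] -15.6
[-1.03 -4.17  0.5 ] -19.6
[-1.26 -4.75  0.5 ] -22.6
[-1.43 -5.14  0.5 ] -24.6
[-1.52 -5.33  0.5 ] -25.6
[-1.61 -5.51  0.5 ] -26.6
[-1.7 -5.7  0.5] -27.6
```

Emit:
servo_tool --series '[{"gripper": 0.35, "travel": [-0.2, 0, 0.6], "roll": 0}, {"gripper": 0.35, "travel": [-0.35, -0.5, 0.6], "roll": -1.5}, {"gripper": 0.35, "travel": [-0.36, -0.9, 0.6], "roll": -3.5}, {"gripper": 0.35, "travel": [-0.4, -1.3, 0.6], "roll": -5.5}, {"gripper": 0.35, "travel": [-0.44, -1.7, 0.6], "roll": -7.5}, {"gripper": 0.35, "travel": [-0.5, -2.1, 0.6], "roll": -9.5}, {"gripper": 0.35, "travel": [-0.58, -2.5, 0.6], "roll": -11.5}, {"gripper": 0.35, "travel": [-0.68, -3, 0.6], "roll": -13.5}, {"gripper": 0.35, "travel": [-0.78, -3.4, 0.6], "roll": -15.5}, {"gripper": 0.35, "travel": [-0.78, -3.4, 0.6], "roll": -15.5}]'

```text
time_s: 4.58
tool_pos: [0.5606, -0.072, 0.0831]
orientation: [3.142, 0.0, 1.43]
wrist_force: [-0.4, 0.1, 1.3]
opening: 0.0279
grip_force: 0.0
```

Run:
```python
from h import *
P=np.array([.545,-.191])
go(*[(*(P+.12*np.array([np.cos(np.radians(a)),np.sin(np.radians(a))])),.085,a-90) for a in (82,86,88,90,91,92,93,94)])
```

```text
[-0.    0.11 -0.19] -0.1
[-0.03 -0.73 -0.19] -4.1
[-0.07 -1.14 -0.19] -6.1
[-0.12 -1.56 -0.19] -8.1
[-0.15 -1.77 -0.19] -9.1
[-0.19 -1.97 -0.19] -10.1
[-0.22 -2.18 -0.19] -11.1
[-0.27 -2.38 -0.19] -12.1
```

Emit:
servo_tool --series '[{"gripper": 0.35, "travel": [0, -0.35, 0], "roll": -2}, {"gripper": 0.35, "travel": [-0.03, -0.7, 0], "roll": -4}, {"gripper": 0.35, "travel": [-0.07, -1.1, 0], "roll": -6}, {"gripper": 0.35, "travel": [-0.12, -1.5, 0], "roll": -8}]'

```text
time_s: 4.92
tool_pos: [0.5471, -0.0712, 0.0833]
orientation: [3.14, 0.0, 1.569]
wrist_force: [2.3, 0.7, -1.7]
opening: 0.0276
grip_force: 1.5
```

Run:
```python
from h import *
snap("top","k2.png",(250,150,130,100),6)
P=np.array([.545,-.191])
go(*[(*(P+.12*np.array([np.cos(np.radians(a)),np.sin(np.radians(a))])),.083,a-90) for a in (90,91,92,93,94,95)])
```

```text
[ 0.01 -0.08  0.02] 0.0
[ 0.   -0.29  0.02] -1.0
[-0.   -0.5   0.02] -2.0
[-0.01 -0.71  0.02] -3.0
[-0.02 -0.92  0.02] -4.0
[-0.04 -1.13  0.02] -5.0
```

View pics/k2.png

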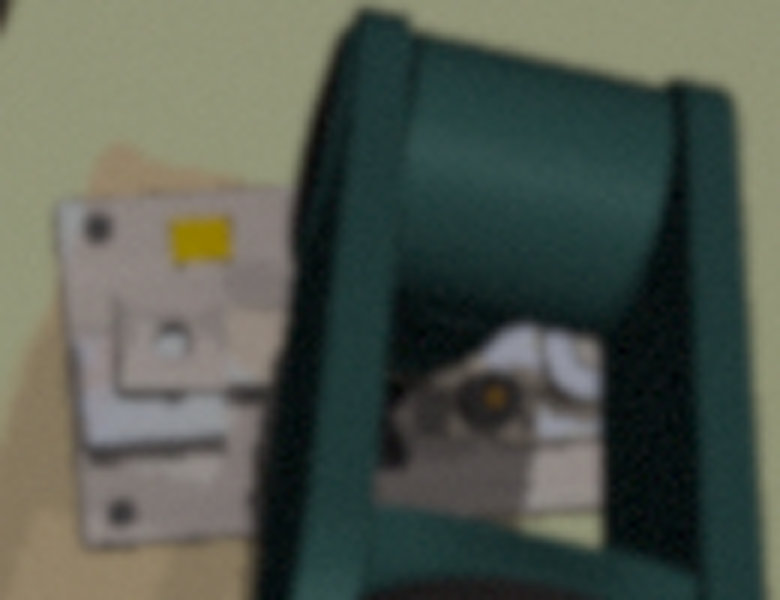

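The arm is following: its hole is now at crop (173,340), close to the bracket hole. I push the rest in small steps until the force rises.

Emit:
servo_tool --series '[{"gripper": 0.35, "travel": [0, -0.2, 0], "roll": -1}, {"gripper": 0.35, "travel": [0, -0.4, 0], "roll": -2}, {"gripper": 0.35, "travel": [0, -0.55, 0], "roll": -3}, {"gripper": 0.35, "travel": [0, -0.65, 0], "roll": -3}]'

```text
time_s: 5.3
tool_pos: [0.5396, -0.0712, 0.0833]
orientation: [3.141, 0.0, 1.622]
wrist_force: [2.3, -0.1, -0.4]
opening: 0.0276
grip_force: 1.2
```

Emit:
servo_tool --series '[{"gripper": 0.35, "travel": [0, -0.1, 0], "roll": 0}, {"gripper": 0.35, "travel": [0, -0.15, 0], "roll": 0}]'

```text
time_s: 5.47
tool_pos: [0.5379, -0.071, 0.0833]
orientation: [-3.142, 0.0, 1.621]
wrist_force: [2.4, 0.6, -1.0]
opening: 0.0278
grip_force: 1.2
```

Emit:
servo_tool --series '[{"gripper": 0.35, "travel": [0, -0.1, 0], "roll": 0}, {"gripper": 0.35, "travel": [0, -0.1, 0], "roll": 0}]'

```text
time_s: 5.63
tool_pos: [0.5367, -0.071, 0.0833]
orientation: [-3.141, -0.0, 1.621]
wrist_force: [1.1, 1.2, 0.4]
opening: 0.028
grip_force: 0.9
```

Emit:
servo_tool --series '[{"gripper": 0.35, "travel": [0, -0.1, 0], "roll": 0}, {"gripper": 0.35, "travel": [0, -0.1, 0], "roll": 0}]'

```text
time_s: 5.8
tool_pos: [0.5361, -0.071, 0.0833]
orientation: [3.141, -0.0, 1.621]
wrist_force: [2.8, 1.6, -1.3]
opening: 0.0279
grip_force: 1.6
```

Emit:
servo_tool --series '[{"gripper": 0.35, "travel": [0, -0.1, 0], "roll": 0}, {"gripper": 0.35, "travel": [0, -0.1, 0], "roll": 0}]'

```text
time_s: 5.97
tool_pos: [0.5361, -0.071, 0.0834]
orientation: [3.139, -0.0, 1.621]
wrist_force: [6.4, 3.4, -3.6]
opening: 0.0277
grip_force: 3.0
```

The tool stopped at x 0.5361 while the force rose, so the arm is at its stop. I back off, lift clear, and head for the rack.

Emit:
servo_tool --series '[{"gripper": 0.35, "travel": [0, 0.3, 0], "roll": 0}, {"gripper": 0.35, "travel": [0, 0.3, -1], "roll": 0}, {"gripper": 0.35, "travel": [0, 0.3, -3], "roll": 0}, {"gripper": 0.0, "travel": [0, 0.3, -6], "roll": 0}, {"gripper": -0.2, "travel": [0, 0.3, -9], "roll": 0}, {"gripper": -0.2, "travel": [3, 0.3, -11], "roll": 0}, {"gripper": -0.2, "travel": [7, 0, -11], "roll": 0}, {"gripper": -0.2, "travel": [11, 0, -11], "roll": 0}, {"gripper": -0.2, "travel": [15, 0, -11], "roll": 0}, {"gripper": -0.2, "travel": [18, 0, -11], "roll": 0}]'

```text
time_s: 6.8
tool_pos: [0.5244, 0.1108, 0.1942]
orientation: [-3.141, -0.0, 1.621]
wrist_force: [1.1, -0.1, -0.3]
opening: 0.051
grip_force: 0.0
```

Run:
```python
from h import *
go((.4,.24,.18,12),(.5275,.2137,.15,12))
```

```text
[ 13.54 -11.78   1.42] -9.1
[10.27  0.83  4.42] -9.1
```

Run:
```python
from h import *
a=imaging.get_image("scene")[...,::-1][145:205,170:320]
b=imaging.get_image("top")[...,::-1][175:235,180:330]
f=lambda x:cv2.resize(x,None,fx=5,fy=5,interpolation=cv2.INTER_CUBIC)
c=np.vstack([f(a),f(b)]).astype(float)*1.6
cv2.imwrite("pics/c.png",np.clip(c,0,255))
```

```text
[ WARN:0@2.651] global loadsave.cpp:1063 imwrite_ Unsupported depth image for selected encoder is fallbacked to CV_8U.
```

View pics/c.png

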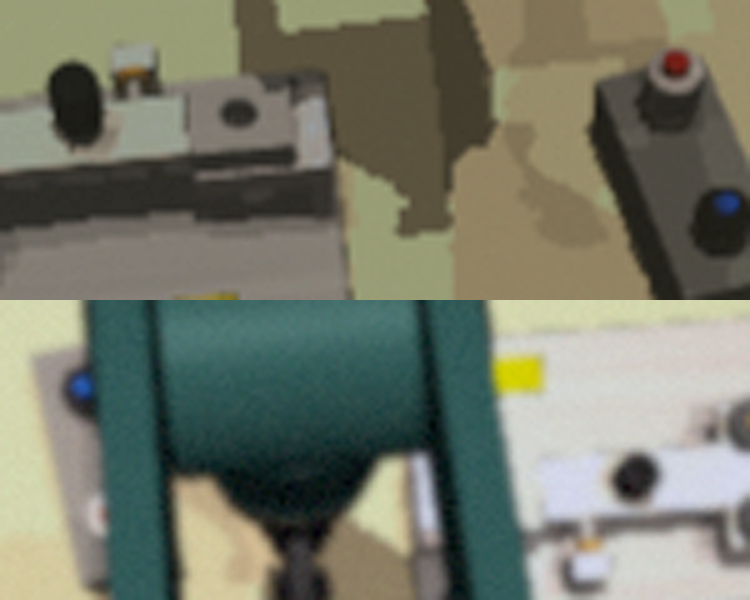

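The scene half shows the hole in the arm's end at (239,113) and the red button at (677,64). The top half shows the knob at (636,477), with the robot hiding the rest.

Run:
```python
from h import *
im=imaging.get_image("scene").astype(float)
r,g,b=np.moveaxis(im,-1,0)
def cen(w,x0,y0,x1,y1):
    w=w[y0:y1,x0:x1];yy,xx=np.mgrid[y0:y1,x0:x1];return (w*xx).sum()/w.sum(),(w*yy).sum()/w.sum()
w=np.clip(r-np.maximum(g,b)-25,0,None); u,v=cen(w,298,148,314,165);print("red",u,v,ray("scene",u,v,.0890))
# hole
gy=im.mean(2);print(gy[162:174,211:226].astype(int))
loc=gy[163:173,212:224];t=np.percentile(loc,70)
w=np.clip(t-12-gy,0,None);u,v=cen(w,213,163,223,172);print("hole",u,v,ray("scene",u,v,.0755))
print("knob",ray("scene",170+75.5/5-.5,145+72/5-.5,.1145),ray("top",180+636.5/5-.5,175+177.5/5-.5,.1145))
```

```text
red 304.76237623762376 156.85808580858085 [0.52718864 0.21424991 0.089     ]
[[77 77 76 76 76 76 75 75 76 75 75 75 64 40 40]
 [75 75 75 75 75 74 75 74 75 75 75 75 69 58 59]
 [74 74 75 73 68 62 60 61 66 73 75 75 75 76 76]
 [75 75 75 67 50 37 36 37 44 61 73 76 76 77 77]
 [76 76 71 52 30 26 26 26 26 39 63 77 76 77 77]
 [76 76 67 41 25 27 26 26 26 28 53 76 76 76 75]
 [76 75 69 47 28 31 29 29 27 31 55 76 76 76 76]
 [76 76 74 61 42 37 31 32 35 49 69 77 78 77 77]
 [76 77 77 73 64 57 52 55 59 68 77 77 76 76 76]
 [77 77 76 77 77 75 72 74 75 76 76 76 75 75 75]
 [76 76 76 76 76 76 75 76 76 76 76 76 75 76 76]
 [76 75 76 76 77 76 75 76 76 76 77 76 76 75 70]]
hole 217.29272308198875 167.16430688179122 [0.53438114 0.00298082 0.0755    ]
knob [ 0.53444218 -0.07013409  0.1145    ] [ 0.53566576 -0.0697694   0.1145    ]
```

Emit:
servo_tool --series '[{"gripper": -0.2, "travel": [3, 0.2, 0], "roll": -3}, {"gripper": -0.2, "travel": [6, 0.5, 1], "roll": -6}, {"gripper": -0.2, "travel": [8.5, 0.7, 2], "roll": -9}, {"gripper": -0.2, "travel": [10.3, 0.8, 4], "roll": -9}, {"gripper": -0.2, "travel": [10.3, 0.8, 6], "roll": -9}, {"gripper": -0.2, "travel": [10.3, 0.8, 6], "roll": -9}]'

```text
time_s: 7.45
tool_pos: [0.526, 0.2105, 0.1302]
orientation: [-3.134, 0.001, 1.779]
wrist_force: [-1.7, -0.1, -0.3]
opening: 0.0514
grip_force: 0.0
```

Run:
```python
from h import *
s=telemetry.read_state();print(s["tool_pos"],s["wrist_force"])
go((.5272,.2142,.056,12))
im=cv2.convertScaleAbs(imaging.get_image("scene")[...,::-1][110:210,250:370],alpha=1.6)
cv2.imwrite("pics/d.png",cv2.resize(im,None,fx=5,fy=5,interpolation=cv2.INTER_CUBIC))
```

```text
[0.5260063  0.21047647 0.13015307] [-1.71879561 -0.13065223 -0.33536088]
[0.34 0.19 7.42] -0.1
```

View pics/d.png

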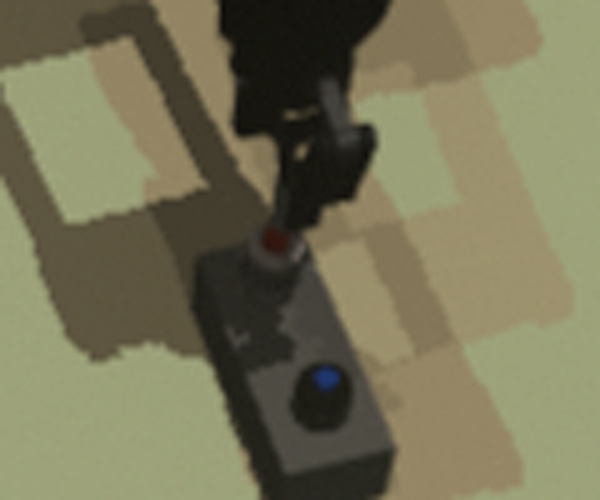

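The fingers hang over the red-button pin (button at (275,240)) and clear of the blue one.

Run:
```python
from h import *
print(telemetry.read_state()["tool_pos"])
go((.5272,.2142,.056,12))
```

```text
[0.52680844 0.21021044 0.13172205]
[0.38 0.12 7.57] -0.1
```

Emit:
servo_tool --series '[{"gripper": -0.2, "travel": [0.4, 0.1, 2], "roll": 0}, {"gripper": -0.2, "travel": [0.4, 0.1, 4], "roll": 0}, {"gripper": -0.2, "travel": [0.4, 0.1, 6], "roll": 0}, {"gripper": -0.2, "travel": [0.4, 0.1, 7.5], "roll": 0}, {"gripper": -0.2, "travel": [0.4, 0.1, 7.5], "roll": 0}, {"gripper": -0.2, "travel": [0.4, 0.1, 7.5], "roll": 0}]'

```text
time_s: 8.0
tool_pos: [0.5291, 0.2147, 0.059]
orientation: [-3.141, 0.001, 1.777]
wrist_force: [-0.4, 0.3, 0.9]
opening: 0.0511
grip_force: 0.0
```

Emit:
servo_tool --series '[{"gripper": 0.5, "travel": [0, 0, 0], "roll": 0}, {"gripper": 0.5, "travel": [0, 0, 0], "roll": 0}, {"gripper": 0.5, "travel": [0, 0, 0], "roll": 0}, {"gripper": 0.5, "travel": [0, 0, 0], "roll": 0}, {"gripper": 0.5, "travel": [0, 0, 0], "roll": 0}]' --force 30

```text
time_s: 8.42
tool_pos: [0.5297, 0.2161, 0.06]
orientation: [3.139, 0.0, 1.778]
wrist_force: [-1.8, -1.4, 5.6]
opening: 0.0274
grip_force: 28.9
```

Emit:
servo_tool --series '[{"gripper": 0.5, "travel": [0, 0, -1.5], "roll": 0}, {"gripper": 0.5, "travel": [0, 0, -3], "roll": 0}, {"gripper": 0.5, "travel": [0, 0, -5], "roll": 0}, {"gripper": 0.5, "travel": [0, 0, -7], "roll": 0}, {"gripper": 0.5, "travel": [0, 0, -9.5], "roll": 0}, {"gripper": 0.5, "travel": [0, 0, -9.5], "roll": 0}, {"gripper": 0.5, "travel": [0, 0, -9.5], "roll": 0}]'

```text
time_s: 9.0
tool_pos: [0.5302, 0.2163, 0.1553]
orientation: [3.137, -0.0, 1.778]
wrist_force: [-0.3, 0.4, -1.1]
opening: 0.0272
grip_force: 30.0
```

Run:
```python
from h import *
s=telemetry.read_state();print(s["tool_pos"],s["wrist_force"],s["opening"])
go((.536,.06,.15,3),(.536,.005,.15,3))
```

```text
[0.53023131 0.21632549 0.1552924 ] [-0.26867837  0.41492537 -1.13284106] 0.027201403277130522
[-15.42  -2.66   0.53] 8.9
[-20.8   -3.79   0.53] 8.9
```

Emit:
servo_tool --series '[{"gripper": 0.5, "travel": [-3, -0.5, 0], "roll": 2}, {"gripper": 0.5, "travel": [-6, -1, 0], "roll": 4}, {"gripper": 0.5, "travel": [-9, -1.6, 0], "roll": 6}, {"gripper": 0.5, "travel": [-12, -2.1, 0], "roll": 8}, {"gripper": 0.5, "travel": [-15, -2.7, 0.2], "roll": 9}, {"gripper": 0.5, "travel": [-18, -3.3, 0.4], "roll": 9}, {"gripper": 0.5, "travel": [-20, -3.6, 0.5], "roll": 9}, {"gripper": 0.5, "travel": [-20.8, -3.8, 0.5], "roll": 9}, {"gripper": 0.5, "travel": [-20.8, -3.8, 0.5], "roll": 9}, {"gripper": 0.5, "travel": [-20.8, -3.8, 0.5], "roll": 9}]'

```text
time_s: 9.83
tool_pos: [0.5338, 0.0049, 0.1476]
orientation: [-3.14, -0.001, 1.62]
wrist_force: [-0.0, 0.6, -1.1]
opening: 0.0269
grip_force: 30.0
```

Run:
```python
from h import *
s=telemetry.read_state();print(s["tool_pos"],s["wrist_force"],s["orientation"])
print("hole",proj("scene",(.5344,.003,.0765)),proj("scene",(.5344,.003,.1)))
im=cv2.convertScaleAbs(imaging.get_image("scene")[...,::-1][120:190,170:270],alpha=2)
cv2.imwrite("pics/e.png",cv2.resize(im,None,fx=8,fy=8,interpolation=cv2.INTER_CUBIC))
```

```text
[0.53381204 0.00490956 0.14761787] [-0.04325014  0.58586579 -1.05532893] [-3.14008154e+00 -7.58926087e-04  1.61999744e+00]
hole [217.271022   166.92386526] [216.55660901 161.0235594 ]
```

View pics/e.png

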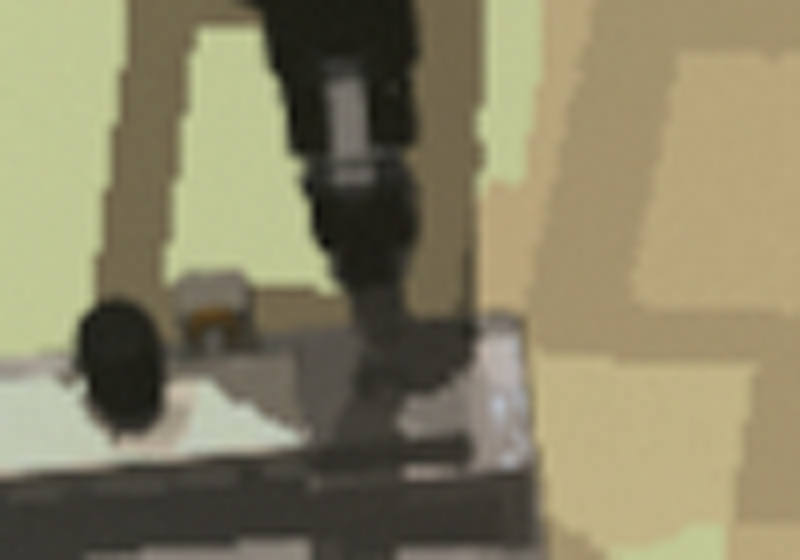

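The pin hangs over the arm's end, with the shank at about column 382 of the crop. That may be 1–2 mm to the left of the hole (+y), so I measure its edges.

Run:
```python
from h import *
im=np.mean([imaging.get_image("scene").mean(2) for _ in range(4)],0)
print(im[150:172,209:228].astype(int))
s=telemetry.read_state();p=s["tool_pos"];print(p)
for z in(.098,.102,.11,.12):print(z,proj("scene",(.5344,.003,z)),proj("scene",(p[0],p[1],z)),proj("scene",(p[0],p[1]+.008,z)),proj("scene",(p[0],p[1]-.008,z)))
```

```text
[[69 26 13 14 14 13 13 13 13 14 15 16 20 36 49 48 49 48 49]
 [81 57 31 18 14 14 13 14 13 13 18 23 31 43 48 48 49 48 48]
 [89 82 54 22 15 13 13 13 14 14 18 25 37 48 48 49 49 48 46]
 [89 86 65 23 17 14 13 13 14 14 17 25 36 48 49 49 49 48 44]
 [89 88 70 28 18 13 13 13 13 13 17 26 39 48 49 49 48 49 44]
 [74 81 80 57 36 15 15 16 17 18 18 29 43 49 49 48 48 49 44]
 [51 62 71 65 47 20 20 21 21 22 22 29 43 48 49 49 49 49 44]
 [49 48 48 48 42 27 22 23 23 22 22 27 41 49 49 49 49 48 43]
 [48 49 49 48 43 31 22 22 23 22 22 27 40 48 48 48 48 45 39]
 [49 48 49 48 45 34 24 23 23 23 23 26 34 40 40 39 39 35 30]
 [47 46 45 45 43 36 26 24 23 22 23 24 26 28 27 25 25 26 24]
 [43 43 41 41 40 37 27 23 23 22 22 22 24 25 25 25 25 24 22]
 [41 40 40 40 40 38 30 24 23 23 23 24 25 24 25 25 25 24 24]
 [40 39 39 40 40 40 35 28 25 24 24 25 25 25 25 25 25 25 26]
 [39 39 39 40 39 38 34 28 26 25 25 24 25 25 25 25 25 25 26]
 [40 40 40 39 39 35 27 25 24 23 24 24 25 25 25 25 26 25 26]
 [40 40 40 40 38 29 23 22 22 23 22 23 25 26 25 25 25 25 29]
 [40 40 40 40 36 26 21 22 23 23 22 22 24 25 25 25 25 27 34]
 [40 40 40 40 37 28 22 24 25 26 24 23 23 25 25 32 42 43 46]
 [40 40 40 40 39 32 24 25 27 29 27 28 34 42 42 48 57 57 56]
 [40 41 41 41 39 33 29 28 27 28 29 36 50 56 56 56 56 56 57]
 [41 40 40 39 34 30 30 30 29 30 34 46 56 55 56 56 56 55 56]]
[0.53435681 0.00571821 0.14824974]
0.098 [216.61843198 161.53415257] [217.77045818 161.46013021] [221.16053107 161.28535084] [214.37834173 161.63501493]
0.102 [216.49459214 160.51136471] [217.65024683 160.43723806] [221.05098483 160.2622198 ] [214.2474524  160.61236216]
0.11 [216.24456712 158.44641895] [217.40754779 158.3720842 ] [220.82981861 158.19658951] [213.98319445 158.54768568]
0.12 [215.9275614  155.82828244] [217.09983119 155.75368852] [220.54940456 155.5776011 ] [213.64814201 155.92988394]
```

Emit:
servo_tool --series '[{"gripper": 0.5, "travel": [-0.2, 0.05, 0.5], "roll": 0}, {"gripper": 0.5, "travel": [-0.2, 0.05, 1.0], "roll": 0}, {"gripper": 0.5, "travel": [-0.2, 0.05, 1.5], "roll": 0}, {"gripper": 0.5, "travel": [-0.2, 0.05, 1.8], "roll": 0}, {"gripper": 0.5, "travel": [-0.2, 0.05, 1.8], "roll": 0}, {"gripper": 0.5, "travel": [-0.2, 0.05, 1.8], "roll": 0}]'

```text
time_s: 10.58
tool_pos: [0.5348, 0.0027, 0.1298]
orientation: [-3.141, -0.0, 1.621]
wrist_force: [-0.1, 0.4, -0.6]
opening: 0.0269
grip_force: 30.0
```

Run:
```python
from h import *
s=telemetry.read_state();print(s["tool_pos"],s["wrist_force"])
im=imaging.get_image("scene")
g=im.mean(2);print(g[154:174,208:227].astype(int))
im=cv2.convertScaleAbs(im[...,::-1][140:185,185:245],alpha=3)
cv2.imwrite("pics/f.png",cv2.resize(im,None,fx=12,fy=12,interpolation=cv2.INTER_CUBIC))
```

```text
[0.53478581 0.00265395 0.12984895] [-0.10633098  0.37609737 -0.60626429]
[[69 13 13 13 14 13 13 13 13 14 13 12 14 28 45 49 49 49 45]
 [71 24 13 12 14 12 13 15 13 13 14 14 17 34 48 49 48 49 43]
 [64 37 18 15 15 13 13 12 13 13 16 19 25 40 48 48 49 47 41]
 [49 44 33 20 17 14 13 13 13 14 17 23 32 46 48 49 48 43 36]
 [48 48 42 25 19 14 13 13 13 13 16 23 37 49 48 49 49 44 35]
 [49 48 43 30 20 14 14 13 13 13 15 22 33 42 41 40 39 36 32]
 [46 46 44 35 22 15 14 15 14 17 17 21 27 31 28 27 25 25 27]
 [43 43 43 38 31 23 20 19 19 21 21 22 24 26 25 26 25 25 25]
 [41 40 41 41 37 29 22 23 22 22 22 22 23 25 25 24 24 25 25]
 [40 40 40 40 39 32 22 23 22 22 22 22 23 24 24 24 25 25 26]
 [39 39 40 39 40 34 24 24 23 22 23 23 24 24 24 25 25 25 25]
 [40 40 40 40 39 35 27 25 23 23 23 23 23 24 24 26 26 25 26]
 [40 40 40 40 40 36 26 24 23 22 21 20 22 25 24 26 25 26 26]
 [40 40 40 40 39 31 23 21 22 22 22 22 22 24 25 25 25 25 32]
 [40 39 40 40 36 29 24 22 23 23 24 24 23 23 25 26 25 32 48]
 [39 41 40 38 33 29 26 25 25 26 27 25 25 31 43 43 36 40 57]
 [41 40 38 34 30 30 30 28 28 26 25 25 33 48 57 57 51 47 56]
 [41 41 37 31 30 31 30 30 30 27 24 32 47 56 56 56 55 56 56]
 [41 41 36 30 30 31 30 30 30 28 25 40 56 56 55 56 56 56 56]
 [41 41 37 30 30 30 30 31 30 29 35 50 56 57 57 57 55 53 51]]
```

View pics/f.png

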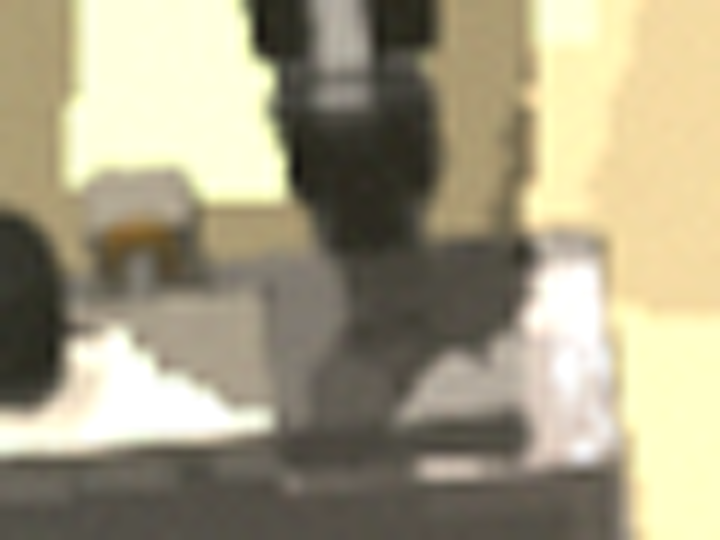

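The nose is just above the plate at the hole, and its left edge at column 213.2 fits the predicted 213.4. I lower it gently.

Emit:
servo_tool --series '[{"gripper": 0.5, "travel": [0, 0, 0.2], "roll": 0}, {"gripper": 0.5, "travel": [0, 0, 0.4], "roll": 0}, {"gripper": 0.5, "travel": [0, 0, 0.6], "roll": 0}, {"gripper": 0.5, "travel": [0, 0, 0.6], "roll": 0}]'

```text
time_s: 10.97
tool_pos: [0.5358, 0.0026, 0.1243]
orientation: [3.14, 0.0, 1.621]
wrist_force: [1.2, 0.2, -1.5]
opening: 0.0271
grip_force: 29.5
```

Emit:
servo_tool --series '[{"gripper": 0.5, "travel": [0, 0, 0.15], "roll": 0}, {"gripper": 0.5, "travel": [0, 0, 0.3], "roll": 0}, {"gripper": 0.5, "travel": [0, 0, 0.3], "roll": 0}]'

```text
time_s: 11.22
tool_pos: [0.5361, 0.0026, 0.1214]
orientation: [3.14, 0.0, 1.621]
wrist_force: [3.6, 1.2, -2.7]
opening: 0.0271
grip_force: 29.2
```

Emit:
servo_tool --series '[{"gripper": 0.5, "travel": [0, 0.07, 0], "roll": 0}, {"gripper": 0.5, "travel": [0.03, 0.13, 0], "roll": 0}, {"gripper": 0.5, "travel": [0.03, 0.13, 0.1], "roll": 0}, {"gripper": 0.5, "travel": [0.03, 0.13, 0.2], "roll": 0}, {"gripper": 0.5, "travel": [0.03, 0.13, 0.2], "roll": 0}]'

```text
time_s: 11.63
tool_pos: [0.5364, 0.003, 0.1192]
orientation: [-3.142, 0.0, 1.621]
wrist_force: [2.0, 0.2, -0.8]
opening: 0.0271
grip_force: 29.8
```

Emit:
servo_tool --series '[{"gripper": 0.5, "travel": [0, 0, 0.1], "roll": 0}, {"gripper": 0.5, "travel": [0, 0, 0.15], "roll": 0}, {"gripper": 0.5, "travel": [0, 0, 0.15], "roll": 0}]'

```text
time_s: 11.88
tool_pos: [0.5364, 0.003, 0.1178]
orientation: [3.142, 0.0, 1.621]
wrist_force: [2.3, 0.5, -0.5]
opening: 0.0269
grip_force: 29.9
```

Emit:
servo_tool --series '[{"gripper": 0.5, "travel": [0, 0.05, 0.1], "roll": 0}, {"gripper": 0.5, "travel": [0, 0.05, 0.2], "roll": 0}, {"gripper": 0.5, "travel": [0, 0.05, 0.2], "roll": 0}]'

```text
time_s: 12.13
tool_pos: [0.5373, 0.0029, 0.1171]
orientation: [3.141, 0.0, 1.621]
wrist_force: [-1.0, 0.9, 12.5]
opening: 0.0272
grip_force: 31.6
```

Emit:
servo_tool --series '[{"gripper": 0.5, "travel": [0, -0.02, -0.12], "roll": 0}, {"gripper": 0.5, "travel": [0, -0.02, -0.12], "roll": 0}]'

```text
time_s: 12.3
tool_pos: [0.5369, 0.003, 0.1175]
orientation: [3.141, 0.0, 1.621]
wrist_force: [0.8, 1.4, 5.6]
opening: 0.0272
grip_force: 30.5
```

Emit:
servo_tool --series '[{"gripper": 0.25, "travel": [0, 0, 0], "roll": 0}, {"gripper": 0.1, "travel": [0, 0, 0], "roll": 0}, {"gripper": 0.0, "travel": [0, 0, 0], "roll": 0}, {"gripper": 0.0, "travel": [0, 0, 0], "roll": 0}]'

```text
time_s: 12.63
tool_pos: [0.536, 0.003, 0.1165]
orientation: [-3.14, -0.0, 1.621]
wrist_force: [0.2, 0.6, -0.6]
opening: 0.0426
grip_force: 0.0
```

Run:
```python
from h import *
s=telemetry.read_state();print(s["tool_pos"],s["wrist_force"],s["opening"])
```

```text
[0.53598622 0.00298641 0.11653646] [ 0.19726127  0.64496846 -0.5935704 ] 0.04260706626362609
```

Emit:
servo_tool --series '[{"gripper": 0.0, "travel": [0, 0, -1], "roll": 0}, {"gripper": 0.0, "travel": [0, 0, -3], "roll": 0}, {"gripper": 0.0, "travel": [0, 0, -5], "roll": 0}, {"gripper": 0.0, "travel": [0, 0, -7], "roll": 0}, {"gripper": 1.0, "travel": [0, 0, -7], "roll": 0}, {"gripper": 1.0, "travel": [0, 0, -7], "roll": 0}, {"gripper": 1.0, "travel": [0, 0, -7], "roll": 0}, {"gripper": 1.0, "travel": [0, 0, -7], "roll": 0}, {"gripper": 1.0, "travel": [0, 0, -7], "roll": 0}, {"gripper": 1.0, "travel": [0, 0, -7], "roll": 0}]'

```text
time_s: 13.47
tool_pos: [0.536, 0.0031, 0.1861]
orientation: [-3.14, -0.0, 1.621]
wrist_force: [0.1, -0.3, -0.5]
opening: -0.0
grip_force: 0.0
```

Run:
```python
from h import *
s=telemetry.read_state();print(s["tool_pos"],s["opening"])
im=imaging.get_image("scene")
r,g,b=np.moveaxis(im.astype(float),-1,0);w=np.clip(r-np.maximum(g,b)-20,0,None);w[:, :200]=0;w[:,235:]=0;w[:120]=0;w[175:]=0
yy,xx=np.mgrid[:384,:512];u,v=(w*xx).sum()/w.sum(),(w*yy).sum()/w.sum();print(u,v,w.sum(),ray("scene",u,v,.1465))
im=cv2.convertScaleAbs(im[...,::-1][110:190,170:270],alpha=2)
cv2.imwrite("pics/g.png",cv2.resize(im,None,fx=7,fy=7,interpolation=cv2.INTER_CUBIC))
```

```text
[0.53602216 0.00307705 0.1861165 ] -8.653070461776477e-06
nan nan 0.0 [nan nan nan]<stdin>:5: RuntimeWarning: invalid value encountered in scalar divide
```

View pics/g.png

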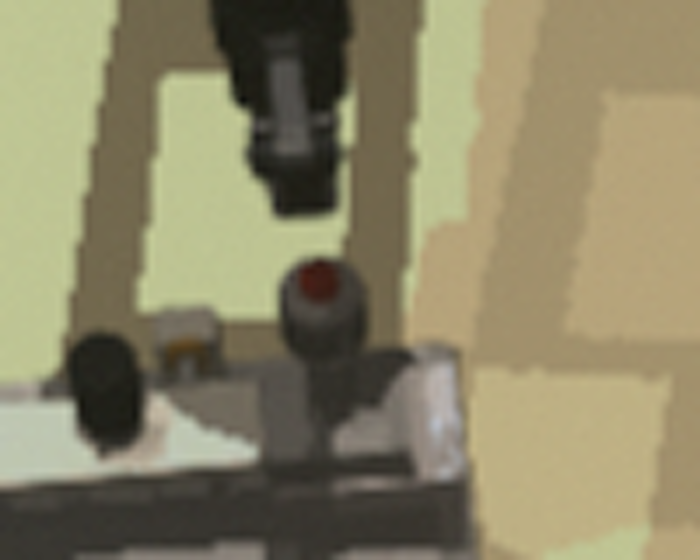

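The pin stands by itself, upright in the arm's hole. Its red button is at crop (319,280), just below the shut fingertips at about (305,213).

Run:
```python
from h import *
im=imaging.get_image("scene").astype(float)
r,g,b=np.moveaxis(im,-1,0);w=np.clip(r-np.maximum(g,b)-6,0,None);m=np.zeros_like(w);m[143:157,209:222]=1;w*=m
yy,xx=np.mgrid[:384,:512];u,v=(w*xx).sum()/w.sum(),(w*yy).sum()/w.sum();print(u,v,ray("scene",u,v,.1465))
print(proj("scene",(.5365,.003,.147)),proj("scene",(.536,.003,.186)))
d=imaging.get_image("scene").mean(2);print(d[150:158,207:226].astype(int)); print(d[134:142,203:224].astype(int))
for z in (.127,.135):print(z,proj("scene",(.536,.003,z)))
```

```text
214.8716814159292 149.64601769911505 [0.53715423 0.00252659 0.1465    ]
[215.05966098 149.27170665] [213.71147435 138.00666047]
[[88 88 76 48 35 31 21 20 18 18 18 22 29 30 34 43 48 48 49]
 [88 88 72 35 36 31 22 18 19 18 18 23 29 28 31 39 49 49 48]
 [88 88 71 32 36 33 28 23 18 20 22 27 29 29 29 39 48 48 49]
 [88 88 71 30 35 37 36 30 29 28 28 29 29 28 26 36 48 48 48]
 [88 88 70 28 33 36 36 36 36 34 29 30 28 25 22 33 48 48 48]
 [71 72 59 27 25 30 32 34 34 32 29 28 26 22 19 32 48 49 49]
 [48 49 43 27 19 24 26 29 28 27 24 24 23 20 18 31 49 49 49]
 [48 48 43 28 17 19 22 23 23 22 20 21 21 20 19 32 48 48 47]]
[[88 88 71 27 14 14 15 15 15 15 14 15 13 14 19 54 75 48 48 48 48]
 [89 88 81 59 35 20 17 14 14 14 14 14 13 16 26 58 75 48 48 48 48]
 [88 88 89 84 64 35 21 16 14 13 14 14 13 19 27 57 75 48 47 49 48]
 [88 89 88 88 79 49 22 16 14 14 13 14 14 18 24 55 74 48 48 48 47]
 [88 88 88 88 82 56 21 16 14 14 14 14 14 17 23 55 75 49 48 48 48]
 [88 88 88 88 84 63 23 17 14 14 12 13 14 17 28 61 75 48 48 49 49]
 [88 88 89 88 89 75 42 27 21 24 29 31 36 44 57 78 75 49 48 48 48]
 [88 89 88 88 88 85 74 64 62 64 67 67 71 77 82 88 75 48 48 48 48]]
0.127 [215.71350511 154.51863064]
0.135 [215.4531974  152.37171406]
```

Emit:
servo_tool --series '[{"gripper": 1.0, "travel": [-0.05, 0.1, 1], "roll": 0}, {"gripper": 1.0, "travel": [-0.05, 0.1, 2], "roll": 0}, {"gripper": 1.0, "travel": [-0.05, 0.1, 3], "roll": 0}, {"gripper": 1.0, "travel": [-0.05, 0.1, 3.5], "roll": 0}, {"gripper": 1.0, "travel": [-0.05, 0.1, 3.7], "roll": 0}, {"gripper": 1.0, "travel": [-0.05, 0.1, 3.7], "roll": 0}]'

```text
time_s: 14.12
tool_pos: [0.537, 0.0026, 0.1489]
orientation: [-3.14, -0.0, 1.621]
wrist_force: [-0.7, 0.1, -0.2]
opening: -0.0001
grip_force: 0.0
```

Emit:
servo_tool --series '[{"gripper": 1.0, "travel": [0, 0, 0.05], "roll": 0}, {"gripper": 1.0, "travel": [0, 0, 0.1], "roll": 0}, {"gripper": 1.0, "travel": [0, 0, 0.15], "roll": 0}, {"gripper": 1.0, "travel": [0, 0, 0.2], "roll": 0}, {"gripper": 1.0, "travel": [0, 0, 0.2], "roll": 0}]'

```text
time_s: 14.53
tool_pos: [0.5379, 0.0025, 0.1482]
orientation: [3.141, 0.0, 1.621]
wrist_force: [-0.3, 0.5, 0.6]
opening: -0.0003
grip_force: 0.0
```

Emit:
servo_tool --series '[{"gripper": 1.0, "travel": [0, 0, 0.05], "roll": 0}, {"gripper": 1.0, "travel": [0, 0, 0.1], "roll": 0}, {"gripper": 1.0, "travel": [0, 0, 0.15], "roll": 0}, {"gripper": 1.0, "travel": [0, 0, 0.15], "roll": 0}]'

```text
time_s: 14.87
tool_pos: [0.538, 0.0025, 0.1468]
orientation: [3.141, 0.0, 1.621]
wrist_force: [0.4, -0.0, 3.0]
opening: 0.0002
grip_force: 1.3
```

Emit:
servo_tool --series '[{"gripper": 1.0, "travel": [-0.0, -0.05, 0.05], "roll": 0}, {"gripper": 1.0, "travel": [0, -0.05, 0.1], "roll": 0}, {"gripper": 1.0, "travel": [0, -0.05, 0.15], "roll": 0}, {"gripper": 1.0, "travel": [0, -0.05, 0.15], "roll": 0}]'

```text
time_s: 15.2
tool_pos: [0.5375, 0.0025, 0.1452]
orientation: [3.141, 0.0, 1.621]
wrist_force: [1.4, 0.4, 2.8]
opening: 0.0002
grip_force: 2.2
```

Emit:
servo_tool --series '[{"gripper": 1.0, "travel": [0, 0, 0.05], "roll": 0}, {"gripper": 1.0, "travel": [0, 0, 0.1], "roll": 0}, {"gripper": 1.0, "travel": [0, 0, 0.15], "roll": 0}, {"gripper": 1.0, "travel": [0, 0, 0.15], "roll": 0}]'

```text
time_s: 15.53
tool_pos: [0.5373, 0.0025, 0.1435]
orientation: [3.141, 0.0, 1.621]
wrist_force: [1.3, 0.0, 4.7]
opening: 0.0001
grip_force: 2.2
```

Emit:
servo_tool --series '[{"gripper": 1.0, "travel": [0, 0, 0.05], "roll": 0}, {"gripper": 1.0, "travel": [0, 0, 0.1], "roll": 0}, {"gripper": 1.0, "travel": [0, 0, 0.1], "roll": 0}]'

```text
time_s: 15.78
tool_pos: [0.5373, 0.0025, 0.1425]
orientation: [3.142, 0.0, 1.621]
wrist_force: [0.7, 0.8, 4.8]
opening: 0.0004
grip_force: 2.4
```

Emit:
servo_tool --series '[{"gripper": 1.0, "travel": [0, 0, 0.05], "roll": 0}, {"gripper": 1.0, "travel": [0, 0, 0.1], "roll": 0}, {"gripper": 1.0, "travel": [0, 0, 0.1], "roll": 0}]'

```text
time_s: 16.03
tool_pos: [0.5362, 0.0026, 0.1408]
orientation: [-3.14, -0.0, 1.621]
wrist_force: [0.3, 0.5, -0.7]
opening: 0.0003
grip_force: 0.0
```

Emit:
servo_tool --series '[{"gripper": 1.0, "travel": [0, 0, 0.05], "roll": 0}, {"gripper": 1.0, "travel": [0, 0, 0.1], "roll": 0}, {"gripper": 1.0, "travel": [0, 0, 0.1], "roll": 0}]'

```text
time_s: 16.28
tool_pos: [0.5366, 0.0026, 0.14]
orientation: [-3.14, -0.0, 1.621]
wrist_force: [-0.6, 1.2, -0.0]
opening: 0.0001
grip_force: 0.0
```

The button went in and the pin dropped away into the bore. I follow it down.

Emit:
servo_tool --series '[{"gripper": 1.0, "travel": [0, 0, 0.1], "roll": 0}, {"gripper": 1.0, "travel": [0, 0, 0.2], "roll": 0}, {"gripper": 1.0, "travel": [0, 0, 0.3], "roll": 0}, {"gripper": 1.0, "travel": [0, 0, 0.4], "roll": 0}, {"gripper": 1.0, "travel": [0, 0, 0.4], "roll": 0}]'

```text
time_s: 16.7
tool_pos: [0.5371, 0.0025, 0.1363]
orientation: [-3.141, 0.0, 1.621]
wrist_force: [0.3, 0.4, 0.1]
opening: -0.0
grip_force: 0.1
```

Run:
```python
from h import *
s=telemetry.read_state();print(s["tool_pos"],s["wrist_force"])
im=imaging.get_image("scene")
im=cv2.convertScaleAbs(im[...,::-1][120:180,180:260],alpha=2.5)
cv2.imwrite("pics/i.png",cv2.resize(im,None,fx=8,fy=8,interpolation=cv2.INTER_CUBIC))
```

```text
[0.53707658 0.00250199 0.13631356] [0.30764343 0.4327267  0.0670239 ]
```

View pics/i.png

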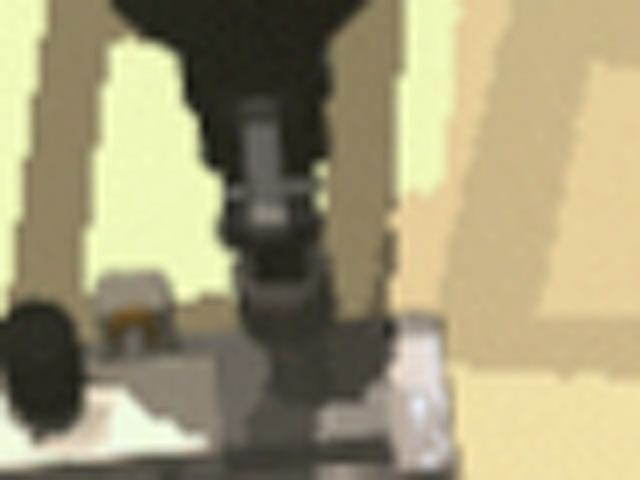

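The head now sits right below the fingertips and still well above the plate, so the pin is partway in. I press the button in again and push on gently.

Emit:
servo_tool --series '[{"gripper": 1.0, "travel": [0, 0, 0.1], "roll": 0}, {"gripper": 1.0, "travel": [0, 0, 0.2], "roll": 0}, {"gripper": 1.0, "travel": [0, 0, 0.3], "roll": 0}, {"gripper": 1.0, "travel": [0, 0, 0.3], "roll": 0}]'

```text
time_s: 17.08
tool_pos: [0.5371, 0.0025, 0.1333]
orientation: [-3.141, 0.0, 1.621]
wrist_force: [-0.6, -1.2, -0.4]
opening: 0.0001
grip_force: 0.2
```

Emit:
servo_tool --series '[{"gripper": 1.0, "travel": [0, 0, 0.1], "roll": 0}, {"gripper": 1.0, "travel": [0, 0, 0.2], "roll": 0}, {"gripper": 1.0, "travel": [0, 0, 0.2], "roll": 0}]'

```text
time_s: 17.33
tool_pos: [0.5371, 0.0025, 0.1313]
orientation: [-3.141, 0.0, 1.621]
wrist_force: [-0.3, -0.0, -0.2]
opening: -0.0001
grip_force: 0.2
```

Emit:
servo_tool --series '[{"gripper": 1.0, "travel": [0, 0, 0.1], "roll": 0}, {"gripper": 1.0, "travel": [0, 0, 0.2], "roll": 0}, {"gripper": 1.0, "travel": [0, 0, 0.2], "roll": 0}]'

```text
time_s: 17.58
tool_pos: [0.5371, 0.0025, 0.1293]
orientation: [-3.141, 0.0, 1.621]
wrist_force: [-1.1, 0.4, 0.4]
opening: -0.0001
grip_force: 0.3
```

Emit:
servo_tool --series '[{"gripper": 1.0, "travel": [0, 0, 0.1], "roll": 0}, {"gripper": 1.0, "travel": [0, 0, 0.2], "roll": 0}, {"gripper": 1.0, "travel": [0, 0, 0.3], "roll": 0}, {"gripper": 1.0, "travel": [0, 0, 0.3], "roll": 0}]'

```text
time_s: 17.92
tool_pos: [0.5372, 0.0025, 0.1264]
orientation: [-3.142, 0.0, 1.621]
wrist_force: [0.7, 0.4, 1.2]
opening: -0.0004
grip_force: 0.4
```

Emit:
servo_tool --series '[{"gripper": 1.0, "travel": [0, 0, 0.1], "roll": 0}, {"gripper": 1.0, "travel": [0, 0, 0.2], "roll": 0}, {"gripper": 1.0, "travel": [0, 0, 0.2], "roll": 0}]'

```text
time_s: 18.17
tool_pos: [0.5371, 0.0026, 0.1243]
orientation: [-3.141, -0.0, 1.621]
wrist_force: [0.2, 1.4, 1.2]
opening: 0.0001
grip_force: 0.6
```

Emit:
servo_tool --series '[{"gripper": 1.0, "travel": [0, 0, 0.1], "roll": 0}, {"gripper": 1.0, "travel": [0, 0, 0.2], "roll": 0}, {"gripper": 1.0, "travel": [0, 0, 0.2], "roll": 0}]'

```text
time_s: 18.42
tool_pos: [0.5371, 0.0026, 0.1223]
orientation: [-3.141, -0.0, 1.621]
wrist_force: [0.3, 0.2, 2.2]
opening: -0.0001
grip_force: 0.7
```

Run:
```python
from h import *
d=np.mean([imaging.get_image("scene") for _ in range(3)],0).mean(2);print(d[148:172,207:226].astype(int))
for z in(.0765,.09,.1025,.11,.12):print(z,proj("scene",(.5365,.003,z)))
```

```text
[[77 46 35 31 27 38 38 38 37 32 27 26 31 44 49 48 48 48 49]
 [80 50 23 22 27 42 45 47 40 25 16 17 25 41 48 49 48 49 49]
 [79 47 18 18 28 44 51 54 49 34 21 21 23 33 46 48 49 49 49]
 [73 32 20 21 28 42 45 46 45 36 22 22 20 28 43 48 49 49 49]
 [70 19 20 20 25 34 34 32 31 26 17 16 16 29 45 49 49 49 49]
 [74 34 16 16 18 21 23 23 22 20 15 14 16 32 48 49 48 49 49]
 [85 60 15 16 15 16 17 17 16 15 13 16 20 32 45 49 49 49 49]
 [89 79 50 29 18 15 14 13 13 13 13 18 25 29 40 49 49 48 49]
 [89 86 69 36 23 17 13 13 14 13 14 17 24 26 37 49 49 49 47]
 [72 67 51 32 24 19 12 13 13 13 13 17 24 24 31 46 48 49 44]
 [48 47 40 31 28 22 14 14 16 16 16 19 24 24 26 40 48 47 40]
 [49 48 41 27 31 27 23 23 24 25 24 25 26 22 21 32 40 36 31]
 [47 47 39 24 29 31 30 30 30 29 28 27 25 19 18 23 27 25 25]
 [44 43 37 25 22 26 28 28 28 27 25 23 22 20 18 20 25 24 25]
 [40 40 37 25 18 21 23 24 24 22 20 20 20 20 18 21 25 25 25]
 [39 40 38 30 17 19 20 20 21 19 18 20 20 19 18 22 24 24 24]
 [38 39 40 34 19 18 18 20 20 19 19 20 20 19 20 24 25 25 25]
 [37 40 40 38 29 21 19 19 20 19 19 20 21 22 24 25 25 25 25]
 [39 40 40 40 38 30 23 22 20 20 21 23 22 23 24 25 25 25 26]
 [40 40 40 40 38 33 27 23 22 22 23 24 22 21 23 25 25 25 25]
 [40 40 40 40 37 30 27 22 22 23 22 23 22 22 23 25 25 25 25]
 [41 40 40 40 37 30 27 24 22 23 23 23 23 23 25 25 25 25 25]
 [43 41 41 39 34 30 29 26 25 25 24 24 24 25 25 25 25 32 41]
 [46 41 41 37 30 30 30 30 28 29 27 27 26 32 42 42 42 48 56]]
0.0765 [217.28640212 167.62909387]
0.09 [216.87890607 164.26967211]
0.1025 [216.49389094 161.09558428]
0.11 [216.25923207 159.16104255]
0.12 [215.94199379 156.54571117]
```

Emit:
servo_tool --series '[{"gripper": 1.0, "travel": [0, 0, 0.1], "roll": 0}, {"gripper": 1.0, "travel": [0, 0, 0.2], "roll": 0}, {"gripper": 1.0, "travel": [0, 0, 0.3], "roll": 0}, {"gripper": 1.0, "travel": [0, 0, 0.3], "roll": 0}]'

```text
time_s: 18.9
tool_pos: [0.5372, 0.0026, 0.1193]
orientation: [-3.141, -0.0, 1.621]
wrist_force: [0.7, 1.9, 1.5]
opening: 0.0002
grip_force: 0.9
```

Emit:
servo_tool --series '[{"gripper": 1.0, "travel": [0, 0, 0.1], "roll": 0}, {"gripper": 1.0, "travel": [0, 0, 0.2], "roll": 0}, {"gripper": 1.0, "travel": [0, 0, 0.3], "roll": 0}, {"gripper": 1.0, "travel": [0, 0, 0.3], "roll": 0}]'

```text
time_s: 19.23
tool_pos: [0.5372, 0.0026, 0.1164]
orientation: [-3.142, -0.0, 1.621]
wrist_force: [1.1, 1.6, 1.4]
opening: 0.0
grip_force: 1.3
```

Emit:
servo_tool --series '[{"gripper": 1.0, "travel": [0, 0, 0.1], "roll": 0}, {"gripper": 1.0, "travel": [0, 0, 0.2], "roll": 0}, {"gripper": 1.0, "travel": [0, 0, 0.3], "roll": 0}, {"gripper": 1.0, "travel": [0, 0, 0.3], "roll": 0}]'

```text
time_s: 19.57
tool_pos: [0.5372, 0.0026, 0.1134]
orientation: [3.142, -0.0, 1.621]
wrist_force: [1.4, 2.5, 4.2]
opening: -0.0002
grip_force: 1.7
```

Emit:
servo_tool --series '[{"gripper": 1.0, "travel": [0, 0, 0.1], "roll": 0}, {"gripper": 1.0, "travel": [0, 0, 0.2], "roll": 0}, {"gripper": 1.0, "travel": [0, 0, 0.3], "roll": 0}, {"gripper": 1.0, "travel": [0, 0, 0.3], "roll": 0}]'

```text
time_s: 19.9
tool_pos: [0.5372, 0.0026, 0.1103]
orientation: [-3.141, 0.0, 1.621]
wrist_force: [0.3, 1.9, 3.2]
opening: -0.0
grip_force: 1.6
```

Emit:
servo_tool --series '[{"gripper": 1.0, "travel": [0, 0, 0.1], "roll": 0}, {"gripper": 1.0, "travel": [0, 0, 0.2], "roll": 0}, {"gripper": 1.0, "travel": [0, 0, 0.2], "roll": 0}]'

```text
time_s: 20.15
tool_pos: [0.5368, 0.0022, 0.1081]
orientation: [-3.141, 0.001, 1.621]
wrist_force: [0.2, -0.2, 2.2]
opening: -0.0001
grip_force: 1.1
```

Emit:
servo_tool --series '[{"gripper": 1.0, "travel": [0, 0, 0.1], "roll": 0}, {"gripper": 1.0, "travel": [0, 0, 0.2], "roll": 0}, {"gripper": 1.0, "travel": [0, 0, 0.2], "roll": 0}]'

```text
time_s: 20.4
tool_pos: [0.5369, 0.0023, 0.1062]
orientation: [-3.141, 0.0, 1.621]
wrist_force: [-0.6, -0.3, 2.7]
opening: 0.0
grip_force: 1.5
```

Emit:
servo_tool --series '[{"gripper": 1.0, "travel": [0, 0, 0.05], "roll": 0}, {"gripper": 1.0, "travel": [0, 0, 0.1], "roll": 0}, {"gripper": 1.0, "travel": [0, 0, 0.1], "roll": 0}]'

```text
time_s: 20.65
tool_pos: [0.5369, 0.0023, 0.1054]
orientation: [-3.141, 0.0, 1.621]
wrist_force: [-1.0, -1.6, 3.3]
opening: 0.0001
grip_force: 1.7
```

Emit:
servo_tool --series '[{"gripper": 1.0, "travel": [0, 0, 0.05], "roll": 0}, {"gripper": 1.0, "travel": [0, 0, 0.1], "roll": 0}, {"gripper": 1.0, "travel": [0, 0, 0.1], "roll": 0}]'

```text
time_s: 20.9
tool_pos: [0.5371, 0.0024, 0.1045]
orientation: [-3.141, 0.0, 1.621]
wrist_force: [-1.9, -1.6, 3.9]
opening: 0.0004
grip_force: 1.9
```

Emit:
servo_tool --series '[{"gripper": 1.0, "travel": [0, 0, 0.04], "roll": 0}, {"gripper": 1.0, "travel": [0, 0, 0.06], "roll": 0}, {"gripper": 1.0, "travel": [0, 0, 0.06], "roll": 0}]'

```text
time_s: 21.15
tool_pos: [0.5376, 0.0024, 0.1044]
orientation: [3.141, 0.0, 1.621]
wrist_force: [-1.4, -0.6, 7.5]
opening: 0.0005
grip_force: 3.9
```

Solid at 7.5 N at the seated height. I release slowly to see the button follow out, then lift clear.

Emit:
servo_tool --series '[{"gripper": 1.0, "travel": [0, 0, -0.2], "roll": 0}, {"gripper": 1.0, "travel": [0, 0, -0.35], "roll": 0}, {"gripper": 1.0, "travel": [0, 0, -0.35], "roll": 0}]'

```text
time_s: 21.4
tool_pos: [0.5375, 0.0024, 0.1077]
orientation: [3.141, 0.0, 1.621]
wrist_force: [-1.3, -1.3, 2.3]
opening: -0.0
grip_force: 1.2
```

Emit:
servo_tool --series '[{"gripper": 1.0, "travel": [0, 0, -1], "roll": 0}, {"gripper": 1.0, "travel": [0, 0, -4], "roll": 0}, {"gripper": 1.0, "travel": [0, 0, -8], "roll": 0}, {"gripper": 1.0, "travel": [4, 0, -11], "roll": 0}, {"gripper": 1.0, "travel": [8, 0, -11], "roll": 0}, {"gripper": 1.0, "travel": [12, 0, -11], "roll": 0}, {"gripper": 1.0, "travel": [15, 0, -11], "roll": 0}, {"gripper": 1.0, "travel": [15, 0, -11], "roll": 0}]'

```text
time_s: 22.07
tool_pos: [0.5289, 0.1581, 0.2182]
orientation: [3.141, -0.004, 1.625]
wrist_force: [-0.2, 0.6, -0.3]
opening: 0.0
grip_force: 0.0
```

Run:
```python
from h import *
s=telemetry.read_state();print(s["tool_pos"],s["wrist_force"],s["time_s"])
im=imaging.get_image("scene").astype(float)
r,g,b=np.moveaxis(im,-1,0);m=np.zeros_like(r);m[140:175,205:228]=1;yy,xx=np.mgrid[:384,:512]
w=np.clip(r-np.maximum(g,b)-15,0,None)*m
u,v=(w*xx).sum()/w.sum(),(w*yy).sum()/w.sum();print("red",u,v)
for z in(.1045,.1095,.1195):print(z,proj("scene",(.5365,.0027,z)),ray("scene",u,v,z))
for n in("knob_grip","pin_head","rack"):
    for d in imaging.boxes_of(n,"scene")[:1]:print(n,d)
```

```text
[0.52887876 0.15813572 0.2181883 ] [-0.15852495  0.59888508 -0.29474978] 22.0667
red 216.06151990349818 159.13630880579012
0.1045 [216.30359871 160.58852595] [0.53218636 0.00220193 0.1045    ]
0.1095 [216.14646811 159.29732393] [0.53601485 0.00250947 0.1095    ]
0.1195 [215.82845489 156.68408801] [0.54367184 0.00312455 0.1195    ]
knob_grip {'bbox': [123.3, 154.1, 105.6, 40.1], 'confidence': 0.82}
pin_head {'bbox': [116.0, 155.1, 125.3, 73.7], 'confidence': 0.63}
rack {'bbox': [288.5, 156.4, 41.7, 56.8], 'confidence': 0.84}
```

The button followed the tool out at 2.3 N. It now shows at z 0.1095, where a seated head with its button out should stand. I hand in.

```bash
python3 -c "
from h import *
print(job_done())"
```

```text
the job is handed in; nothing more can be done
None
```

The guide arm is in against its stop, and the long red-button pin is down through both holes with its head on the arm and its button sprung out. Pressing on the button peaked at 7.5 N. The locked balls were not seen directly; I inferred the lock from the button's height. The job was handed in at about 22 s, with no verdict returned.

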